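# Fit the knurled collar on the decorating wheel and hold it home

## Robot

A 6-joint arm with a two-finger parallel gripper is mounted at the origin on the work surface. World frame = base frame: x ahead of the robot, y to its left, z up, the work surface at z = 0. Lengths are in m, angles in rad, forces in N, time in s.
With the tool pointing down it reaches from about 0.275 to 0.725 m from the base axis. Payload 5.6 kg.
Tool frame: the origin (TCP) lies midway between the tips of the shut fingers; the grasp point (between the pads) lies 19 mm behind it; x points along the fingers, y is the direction in which the jaws open and shut, and the axes are right-handed (so a half turn about x gives the same grasp; the last joint's range is limited). The gripper opens to 85 mm and grips with 20 to 120 N. Pads are 22 mm wide; open, the fingers measure 114 mm over their backs; the gripper's body (76 mm by 85 mm) begins 54 mm behind the grasp point. The pads swing forward as they close: fully open they stand 13 mm farther back than shut.
Start: joints at [-0.992, 0.255, 0.108, 0, -1.424, -0.285], TCP at [0.159, -0.526, 0.231] pointing down, gripper open.
Joint ranges: [-2.95, 2.95], [-1.21, 1.97], [-1.09, 1.5], [-2.87, 1.71], [-2.94, -0.07], [-3.05, 3.05]. Speed limits (rad/s): [2.57, 2.57, 3.14, 3.14, 3.14, 3.14].

## Interface

Orientations are given as a rotation vector (axis times angle).
In Python, from workcell import env gives the robot as it stands. The module is installed in compiled form; this text tells all that it offers.
- The arm moves only by the tool servo_tool, never from a script. Its argument "deltas" is a list of rows, each a list of 5 numbers: the shift along the tool's x, y, z each as a share of 2.5 cm, from -1 to 1, then the turn about the tool's x as a share of 2 pi rad, from -1 to 1, then the gripper's target within -1 to 1 (fully open at 1, half-way at 0, shut at -1). A call has 1 to 5 rows; each row shifts and turns the commanded pose from where the row before left it, along the tool's axes as they then stand; what a row does not reach is not made up. A row lasts 1/8 s, in which the tool goes at most 62.5 mm and 10.7 degrees, less where a joint would pass 70% of its speed; a pose out of reach is approached as far as the arm can. A call with a number of a shift or a turn outside -1 to 1 is refused whole. A call with a gripper value outside its range is refused whole. The fingers move at their own pace and stop on an object; "squeeze" is the grip in N (left out, the last holds). Time passes only in rows, so rows that do not move let the fingers close. It gives the time, the measured TCP pose, the force and the opening at its end, in the units of the state.
- env.read_state(): the state, without advancing time (a new reading comes with each control period).
- env.grab_frame(name): name is "scene" or "top" or "wrist"; returns a dict with "img" (480x640x3 uint8, red, green, blue), "range_z" (480x640 float32, m along the optical axis (not along the pixel's ray), 0 where there is no reading), "fx", "fy", "cx", "cy" (pixels), "distortion" ([k1, k2, p1, p2, k3] as OpenCV has them; the pictures are not rectified), "extrinsics" (4x4, takes a point from world to camera coordinates). Camera axes: x right, y down, z forward; pixel columns grow to the right and rows downward; lengths in m; the calibration is good to about 2 mm. A picture is of the moment at which its call begins.
- env.job_done(): hands the job in, once; it reports no verdict.
The state is a dict: "clock": time; "joint_pos": joint angles; "joint_vel": joint speeds; "effort": joint torques, N m; "position": TCP position; "tcp_rot": TCP orientation; "contact_force": force on the tool from outside, world axes, zero at the start; "torque": the same for the moment, N m; "gripper_width": finger opening in m.
Only numpy, scipy, OpenCV 4.12 (cv2) and the standard library are available. Lean on these libraries where they do the work, as an engineer would, in place of code of your own. Each camera call takes 0.05 s, during which the arm holds its last target. There are 200 camera calls.

## Task

Pick up the knurled steel collar and slip it over the spindle of the teal decorating wheel, then turn it, feeling with a light push, until the keyways hidden in its underside drop over the spindle's pins. Push it down against the spring until it is fully home and finish while still holding it there, fingers on the collar, so that it can be screwed fast. Leave the other things on the table where they are.

Things in the scene. Friction and masses are not known exactly. Their poses are not given: they have to be found in the camera images.
- collar: the knurled steel collar: an upright tube 44 mm across and 40 mm tall, about 0.15 kg, open at both ends, bore 26.4 mm. Starts standing right way up on the table, right of the wheel. Hidden in its underside are three keyways 120 degrees apart: slots 11 mm wide, 12 mm deep, running out from the bore. Origin at the centre of its underside, z up along the bore, x through one keyway
- collar_grip (a point): point on the collar's axis 26 mm above its underside, the middle of its knurled band; the wall is solid from 12 to 40 mm above the underside and can be gripped from above across any diameter (44 mm)
- wheel: the decorating wheel, a heavy teal turntable, fixed and locked, 180 mm across, its top 68 mm above the table, with a steel spindle upright in its centre. Origin at the centre of its underside, z up
- seat (a point): the point on the spindle's axis where the collar's underside rests when fully home, 80 mm above the table; z up
- spindle_tip (a point): centre of the spindle's top, 35 mm above the seat. The spindle is 24 mm in diameter, tapering over its last 11 mm to 13 mm at the tip
- pin_tops (a point): point on the spindle's axis, 9 mm above the seat, level with the tops of three round pins 5 mm thick, 120 degrees apart, reaching 17 mm out from the axis, down in a recess. Their angle differs each time and is not told by any frame. A collar turned wrongly stops on them here; within about 0.1 rad (0.18 if well centred) of a right angle, which comes every 120 degrees, it drops to the seat
- sleeve (a joint): the spring sleeve around the spindle, a ring 52 mm across on which the collar comes to stand: 0 with its top 12 mm above the seat (where it stands when free, and still with the collar resting on it), -0.012 m pressed level with the seat. It pushes up with about 3 N at 0, rising to about 8.5 N at -0.012, so a collar that is let go springs back up
- spacer: a low smooth steel ring, 62 mm across, 42 mm hole, 14 mm tall, lying flat near the collar; not needed. Origin at the centre of its underside
- jar_near: a capped glass-paint jar, 42 mm across, 63 mm tall, standing near the collar; not needed. Origin at the centre of its underside
- jar_b: another such paint jar, 42 mm across, 63 mm tall, beyond the wheel. Origin under its centre
- jar_c: another such paint jar, 42 mm across, 63 mm tall, far left. Origin under its centre
- glass_bowl: an upturned clear glass bowl, 94 mm across, 92 mm tall, left of the wheel. Origin under its centre
- cap: a loose white jar cap, 38 mm across, 18 mm tall. Origin under its centre
- brush: a paint brush lying flat, 190 mm long, near the glass bowl. Origin at its middle
Things that resemble listed ones, but are neither listed nor needed, are in the scene too. Leave any purple or red look-alike of the collar alone.

How it is judged:
By the outcome, as a careful person would: the job done as asked, in the order asked, and still so for the second after the job is handed in, while the arm keeps its last pose, push and grip.
It also fails if it takes over 67 s, if anything falls off the work surface, if the arm or the gripper's body presses on something with over 40 N, if the wrist force passes 120 N, or if a joint passes its speed limit or range.

## Working session

There is one attempt and no reset: what is moved stays moved. The work goes in short steps, Python scripts to look and compute and a tool call to move; the robot and the scene stay as the last step left them, time stands still between calls to the robot, and variables do not carry over. Pictures are saved under pics/ and viewed, about 8 in all and at most 12, crops included, and the job is handed in when it is done.

Besides the shell and the picture viewer there is one more tool, called after "Emit:" as name([rows], argument=value, ...), one row to a line, values as JSON. servo_tool: Moves the arm, as the interface text tells. Its arguments: {"type":"object","properties":{"deltas":{"type":"array","items":{"type":"array","items":{"type":"number"}}},"squeeze":{"type":"number"}},"required":["deltas"]}

```bash
mkdir -p pics
cat > h.py <<'E'
import numpy as np, cv2
from workcell import env
def grab(n):
    f=env.grab_frame(n); f['K']=np.array([[f['fx'],0,f['cx']],[0,f['fy'],f['cy']],[0,0,1.]]); f['D']=np.array(f['distortion'],float); f['E']=np.array(f['extrinsics']); return f
def ray(f,uv):
    p=cv2.undistortPoints(np.array(uv,float).reshape(-1,1,2),f['K'],f['D']).reshape(-1,2)
    d=np.c_[p,np.ones(len(p))]@f['E'][:3,:3]; c=-f['E'][:3,:3].T@f['E'][:3,3]; return c,d
def plane(f,uv,z):
    c,d=ray(f,uv); return c+d*((z-c[2])/d[:,2])[:,None]
def depthpt(f,uv):
    c,d=ray(f,uv); return np.array([c+di*f['range_z'][int(v),int(u)] for di,(u,v) in zip(d,uv)])
def save(f,n): cv2.imwrite('pics/'+n,f['img'][:,:,::-1])
E
python3 - <<'E'
from h import *
s=env.read_state(); print({k:np.round(v,3) for k,v in s.items()})
for n in ['scene','top']:
    f=grab(n); save(f,n+'0.png'); np.savez(n+'0.npz',**{k:f[k] for k in ['img','range_z','K','D','E']})
E
```

```text
{'clock': np.float64(0.0), 'joint_pos': array([-0.992,  0.256,  0.107, -0.   , -1.424, -0.285]), 'joint_vel': array([ 0.   ,  0.001,  0.   ,  0.001, -0.   , -0.   ]), 'effort': array([-2.0000e-03, -3.8663e+01,  2.3793e+01,  5.3650e+00, -6.0000e-03,
        0.0000e+00]), 'position': array([ 0.159, -0.526,  0.23 ]), 'tcp_rot': array([-0.229,  1.559,  0.232]), 'contact_force': array([0.17 , 0.165, 0.589]), 'torque': array([-0.   ,  0.049, -0.001]), 'gripper_width': np.float64(0.086)}
```

View pics/scene0.png

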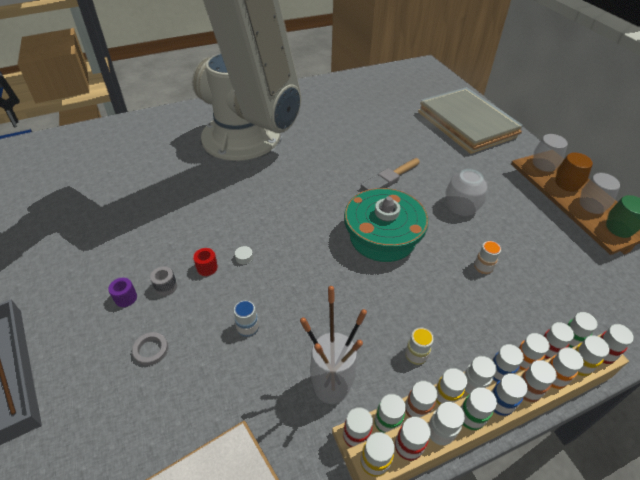

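View pics/top0.png

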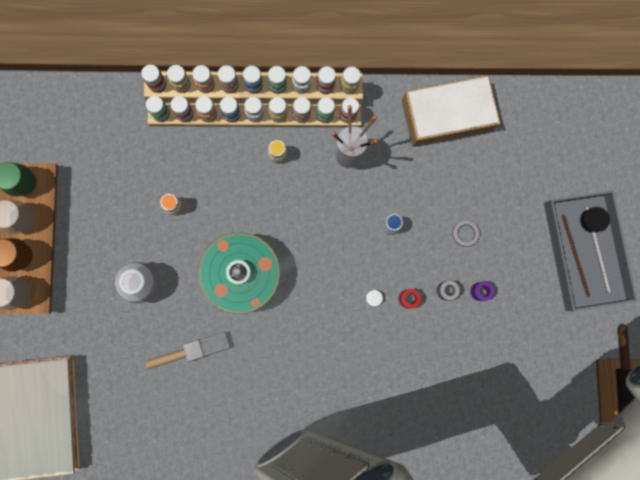

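The steel collar could be confused with these items, given as top-view pixels:
- red look-alike (410,298)
- purple look-alike (484,291)
- flat spacer ring (466,234)
- white cap (374,298)

The grey tall tube at top (450,290), scene (163,281), is the one described. I'll check it in a crop and measure.

Run:
```python
from h import *
t=dict(np.load('top0.npz')); s=dict(np.load('scene0.npz'))
def dm(f,u,v,r):
    uu,vv=np.meshgrid(np.arange(u-r,u+r+1),np.arange(v-r,v+r+1)); uv=np.c_[uu.ravel(),vv.ravel()]
    P=depthpt(f,uv); return uv,P
def fit(P):
    c,_=cv2.minEnclosingCircle(P[:,:2].astype(np.float32)*1000); return np.round(c,1),round(_,1)
for nm,f,u,v,r,lo,hi in [('collar',t,450,290,16,.032,.046),('collarS',s,163,277,20,.036,.044),('red',t,410,298,16,.032,.046),('purple',t,484,291,16,.032,.046),('cap',t,374,298,14,.012,.025),('spacer',t,466,234,18,.01,.02),('jarn',t,394,222,14,.055,.07),('sleeve',t,238,271,20,.083,.1),('tip',t,238,271,20,.105,.125),('tipS',s,388,203,20,.108,.125),('sleeveS',s,388,209,16,.087,.096),('wheel',t,239,273,48,.062,.073)]:
    uv,P=dm(f,u,v,r); m=(P[:,2]>lo)&(P[:,2]<hi); Q=P[m]
    print(nm,m.sum(),fit(Q) if m.sum()>3 else '',np.round(Q.mean(0)*1000,1),np.round(np.ptp(Q[:,:2],axis=0)*1000), 'px',uv[m].mean(0).round(1))
a=cv2.resize(t['img'][260:325,355:505],(600,260),interpolation=2); b=cv2.resize(t['img'][230:310,195:285],(450,400),interpolation=2); c=cv2.resize(s['img'][240:305,100:265],(600,236),interpolation=2)
o=np.zeros((500,800,3),np.uint8)
o[:236,:600]=c; o[236:496,:450]=a[:, :450]; o[240:500,450:]=cv2.resize(b,(350,311))[25:285]
cv2.imwrite('pics/crop0.png',o[:,:,::-1])
```

```text
collar 218 (array([ 458.6, -285.5]), 23.4) [ 457.4 -285.5   39.8] [43. 44.] px [449.3 290.2]
collarS 254 (array([ 459.4, -286.3]), 23.7) [ 461.5 -285.8   39.5] [46. 43.] px [161.4 275.7]
red 222 (array([ 439.5, -197.2]), 23.1) [ 439.4 -196.4   40. ] [43. 45.] px [410.4 298.3]
purple 221 (array([ 455.9, -364.7]), 23.2) [ 455.4 -364.1   40.1] [43. 44.] px [483.8 291. ]
cap 220 (array([ 441.6, -116.4]), 20.1) [ 441.5 -116.3   18.6] [34. 39.] px [373.8 297.7]
spacer 288 (array([ 592.6, -330.7]), 37.1) [ 591.5 -335.7   15. ] [64. 62.] px [466.1 233.1]
jarn 221 (array([ 610.3, -158.8]), 19.1) [ 610.1 -158.7   63.5] [37. 36.] px [394.  222.1]
sleeve 252 (array([496.6, 189.5]), 26.3) [496.2 188.4  91.6] [50. 51.] px [237.6 272.2]
tip 89 (array([496.8, 188.8]), 12.0) [496.6 188.3 112.9] [22. 23.] px [236.6 271.4]
tipS 64 (array([500.7, 186.9]), 10.7) [500.9 186.5 112.2] [18. 21.] px [388.6 200.2]
sleeveS 218 (array([499.5, 187.8]), 27.1) [503.6 183.7  91.5] [52. 52.] px [386.8 208.8]
wheel 4463 (array([497.2, 189.4]), 89.9) [495.9 188.7  68.7] [177. 178.] px [238.5 273.1]
```

View pics/crop0.png

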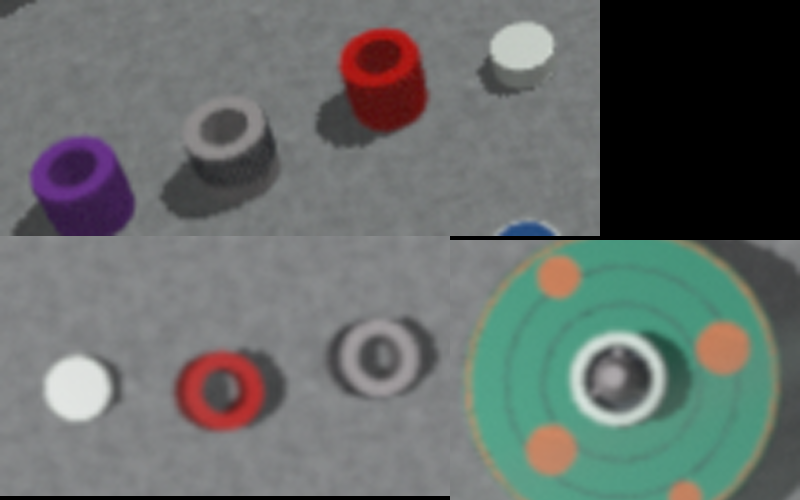

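The crop confirms the grey knurled tube between the purple and red ones. Its diameter is 44 mm and its height 40 mm, both matching the description. Collar is about (0.458,-0.2855), spindle about (0.498,0.1885). The purple neighbour is close along y, so I'll grip along world x.

```bash
cat > go.py <<'E'
import sys
from h import *
from scipy.spatial.transform import Rotation as Ro
s=env.read_state(); R=Ro.from_rotvec(s['tcp_rot']).as_matrix(); p=np.array(s['position'])
def rep(t=None):
    print('t',round(s['clock'],2),'p',np.round(p*1000,1),'q',np.round(s['joint_pos'],2),'F',np.round(s['contact_force'],1),'T',np.round(s['torque'],2),'w',round(s['gripper_width']*1000,1))
    print('x',R[:,0].round(3),'y',R[:,1].round(3),'z',R[:,2].round(3))
    if t is not None: print('tool-delta units(25mm)',(R.T@(np.array(t)-p)/.025).round(2),'| yaw of y deg',np.degrees(np.arctan2(R[1,1],R[0,1])).round(2))
rep([float(a) for a in sys.argv[1:4]] if len(sys.argv)>3 else None)
E
python3 go.py .458 -.2855 .15
```

```text
t 0.1 p [ 159.2 -526.   230.5] q [-0.99  0.26  0.11 -0.   -1.42 -0.28] F [-0.6 -0.2  0.5] T [-0.01 -0.02 -0.01] w 85.2
x [-0.001  0.002 -1.   ] y [-0.29   0.957  0.002] z [ 0.957  0.29  -0.   ]
tool-delta units(25mm) [ 3.23  5.74 14.23] | yaw of y deg 106.83
```

Emit:
servo_tool([
  [0,0,0,-0.029,0.5],
  [0,0,0,-0.029,0.5],
  [0,0,0,-0.029,0.5],
  [0,0,0,-0.029,0.5],
  [0,0,0,-0.029,0.5],
])

```text
clock: 0.72
position: [0.1592, -0.5261, 0.2307]
tcp_rot: [-0.939, 1.358, 0.941]
contact_force: [-0.1, 0.3, 0.6]
gripper_width: 0.0636
```

Emit:
servo_tool([
  [0,0,0,-0.029,0.5],
  [0,0,0,-0.0293,0.5],
  [0.3,-1,0.8,0,0.5],
  [0.3,-1,0.8,0,0.5],
  [0.3,-1,0.8,0,0.5],
])

```text
clock: 1.35
position: [0.2348, -0.4655, 0.208]
tcp_rot: [-1.208, 1.209, 1.21]
contact_force: [-0.8, -0.7, 0.4]
gripper_width: 0.0639
```

Emit:
servo_tool([
  [0.3,-1,0.8,0,0.5],
  [0.3,-1,0.8,0,0.5],
  [0.3,-1,0.8,0,0.5],
  [0.3,-1,0.8,0,0.5],
  [0.3,-1,0.8,0,0.5],
])

```text
clock: 1.98
position: [0.3597, -0.3654, 0.1706]
tcp_rot: [-1.209, 1.209, 1.21]
contact_force: [0.2, -0.5, 0.0]
gripper_width: 0.0643
```

```bash
python3 go.py .458 -.2855 .15
```

```text
t 1.98 p [ 359.7 -365.4  170.6] q [-0.49  0.21 -0.11 -0.   -1.26  0.49] F [ 0.2 -0.5  0. ] T [ 0.01 -0.04 -0.01] w 64.3
x [-0.001  0.001 -1.   ] y [-1.    -0.     0.001] z [-0.     1.     0.001]
tool-delta units(25mm) [ 0.82 -3.93  3.19] | yaw of y deg -179.98
```

Emit:
servo_tool([
  [0.2,-0.98,0.8,0,0.5],
  [0.2,-0.98,0.8,0,0.5],
  [0.2,-0.98,0.8,0,0.5],
  [0.2,-0.98,0.8,0,0.5],
  [0,0,0,0,0.5],
])

```text
clock: 2.6
position: [0.458, -0.2849, 0.1502]
tcp_rot: [-1.21, 1.209, 1.213]
contact_force: [-0.4, -0.5, 1.1]
gripper_width: 0.0639
```

```bash
cat > wr.py <<'E'
from h import *
import sys
lo,hi,x0,y0,rad=[float(a) for a in sys.argv[1:6]]
f=grab('wrist')
if len(sys.argv)>6: save(f,sys.argv[6])
vv,uu=np.mgrid[0:480,0:640]; uv=np.c_[uu.ravel(),vv.ravel()]; ok=f['range_z'].ravel()>0; uv=uv[ok]
P=depthpt(f,uv); m=(P[:,2]>lo)&(P[:,2]<hi)&(np.hypot(P[:,0]-x0,P[:,1]-y0)<rad); Q=P[m]
h=cv2.convexHull((Q[:,:2]*1000).astype(np.float32)).reshape(-1,2)
(c,a,_)=cv2.fitEllipse(h)
print('n',len(Q),'mean',np.round(Q.mean(0)*1000,1),'ellipse',np.round(c,1),np.round(a,1),'minEnc',np.round(cv2.minEnclosingCircle(h)[0],1),'px',uv[m].mean(0).round())
E
python3 wr.py .035 .046 .458 -.2855 .035 w1.png; python3 go.py .458 -.2855 .006
```

```text
n 2348 mean [ 457.2 -286.9   40.7] ellipse [ 457.1 -286.1] [44.5 44.9] minEnc [ 457.1 -285.9] px [322. 242.]
t 2.65 p [ 457.3 -285.6  150.6] q [-0.27  0.27 -0.08 -0.   -1.22  0.27] F [ 0.4 -0.3 -1. ] T [-0.02  0.04  0.  ] w 64.1
x [-0.002  0.001 -1.   ] y [-1.    -0.002  0.002] z [-0.002  1.     0.001]
tool-delta units(25mm) [ 5.78 -0.04  0.  ] | yaw of y deg -179.89
```

View pics/w1.png

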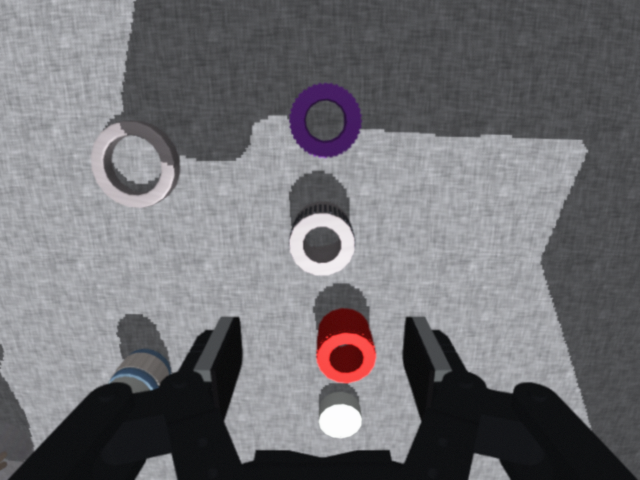

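The wrist view has the collar at (322,242) with clear floor beside it along the jaw direction. It measures (0.4571,-0.286), which agrees to about 1 mm. Descending.

Emit:
servo_tool([
  [1,0,-0.02,0,0.5],
  [1,0,0,0,0.5],
  [1,0,0,0,0.5],
  [1,0,0,0,0.5],
  [0.8,0,0,0,0.5],
])

```text
clock: 3.28
position: [0.4561, -0.2873, 0.0304]
tcp_rot: [-1.208, 1.21, 1.209]
contact_force: [0.4, 0.4, 0.3]
gripper_width: 0.064
```

Emit:
servo_tool([
  [0.5,0,0,0,0.5],
  [0.4,0,0,0,0.5],
  [0,0,0,0,0.5],
])

```text
clock: 3.65
position: [0.4568, -0.2869, 0.0084]
tcp_rot: [-1.209, 1.21, 1.21]
contact_force: [-0.2, -0.3, 0.4]
gripper_width: 0.0642
```

Emit:
servo_tool([
  [0,0,0,0,-0.3],
  [0,0,0,0,-0.3],
  [0,0,0,0,-0.3],
  [0,0,0,0,-0.3],
], squeeze=50)

```text
clock: 4.15
position: [0.4579, -0.2871, 0.0098]
tcp_rot: [-1.211, 1.208, 1.208]
contact_force: [-1.6, 0.1, 5.5]
gripper_width: 0.0438
```

```bash
python3 go.py .458 -.2855 .15
```

```text
t 4.15 p [ 457.9 -287.1    9.8] q [-0.27  0.41 -0.28  0.   -0.88  0.27] F [-1.6  0.1  5.5] T [ 0.2   0.26 -0.03] w 43.8
x [ 0.002 -0.001 -1.   ] y [-1.    -0.001 -0.002] z [-0.001  1.    -0.001]
tool-delta units(25mm) [-5.61 -0.01  0.06] | yaw of y deg -179.96
```

Emit:
servo_tool([
  [-0.4,0,0,0,-0.3],
  [-1,0,0,0,-0.3],
  [-1,0,0,0,-0.3],
  [-1,0,0,0,-0.3],
  [-1,0,0,0,-0.3],
])

```text
clock: 4.78
position: [0.4569, -0.2865, 0.1197]
tcp_rot: [-1.209, 1.209, 1.21]
contact_force: [0.1, 0.1, -1.5]
gripper_width: 0.0441
```

Emit:
servo_tool([
  [-0.9,0,0,0,-0.3],
  [-0.5,-0.1,1,0,-0.3],
  [0,-0.1,1,0,-0.3],
  [0,-0.1,1,0,-0.3],
  [0,-0.1,1,0,-0.3],
])

```text
clock: 5.4
position: [0.4668, -0.1858, 0.1539]
tcp_rot: [-1.209, 1.209, 1.21]
contact_force: [0.7, -0.5, -1.3]
gripper_width: 0.0436
```

Emit:
servo_tool([
  [0,-0.1,1,0,-0.3],
  [0,-0.1,1,0,-0.3],
  [0,-0.1,1,0,-0.3],
  [0,-0.1,1,0,-0.3],
  [0,-0.1,1,0,-0.3],
])

```text
clock: 6.02
position: [0.4792, -0.0609, 0.1539]
tcp_rot: [-1.209, 1.209, 1.21]
contact_force: [1.0, -1.3, -2.2]
gripper_width: 0.0436
```

Emit:
servo_tool([
  [0,-0.1,1,0,-0.3],
  [0,-0.1,1,0,-0.3],
  [0,-0.1,1,0,-0.3],
  [0,-0.1,1,0,-0.3],
  [0,0,0,0,-0.3],
])

```text
clock: 6.65
position: [0.4894, 0.0395, 0.1538]
tcp_rot: [-1.21, 1.208, 1.211]
contact_force: [0.1, -0.3, -1.4]
gripper_width: 0.044
```

```bash
python3 go.py .498 .1885 .165; python3 wr.py .06 .3 .49 0.03 .3 w2.png
python3 - <<'E'
from h import *
f=grab('scene'); save(f,'s2.png'); np.savez('scene2.npz',**{k:f[k] for k in ['img','range_z','K','D','E']})
f=grab('wrist');np.savez('wrist2.npz',**{k:f[k] for k in ['img','range_z','K','D','E']})
E
```

```text
t 6.65 p [489.4  39.5 153.8] q [ 0.4   0.18 -0.19 -0.   -1.2  -0.4 ] F [ 0.1 -0.3 -1.4] T [-0.05  0.04  0.03] w 44.0
x [-0.  0. -1.] y [-1.    -0.002  0.   ] z [-0.002  1.     0.   ]
tool-delta units(25mm) [-0.45 -0.36  5.96] | yaw of y deg -179.87
n 63674 mean [488.7  42.3 197.2] ellipse [505.9 113.2] [187.6 287.4] minEnc [505.  114.9] px [322. 408.]
```

View pics/w2.png

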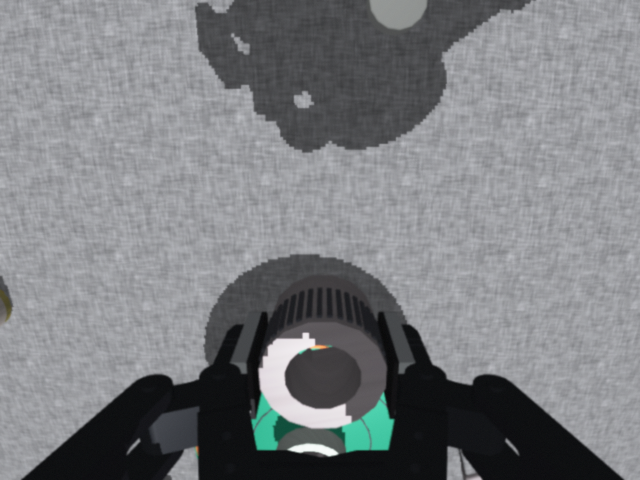

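The wrist view shows the collar held upright between the pads, with its rim around (322,375). I'll measure where it sits relative to the TCP.

```bash
cat > rim.py <<'E'
from h import *
import sys
f=dict(np.load(sys.argv[1])) if sys.argv[1].endswith('npz') else grab(sys.argv[1])
x0,y0,zt,u0,u1,v0,v1=[float(a) for a in sys.argv[2:9]]
vv,uu=np.mgrid[int(v0):int(v1),int(u0):int(u1)]; uv=np.c_[uu.ravel(),vv.ravel()]
P=depthpt(f,uv); d=np.hypot(P[:,0]-x0,P[:,1]-y0)
print('z hist',np.histogram(P[d<.03][:,2],bins=np.arange(zt-.045,zt+.03,.005)))
m=(d<.026)&(abs(P[:,2]-zt)<.004); Q=P[m]
if len(Q)>10:
    A=np.c_[Q[:,:2],np.ones(len(Q))]; co=np.linalg.lstsq(A,Q[:,2],rcond=None)[0]
    h=cv2.convexHull((Q[:,:2]*1000).astype(np.float32)).reshape(-1,2); c,a,_=cv2.fitEllipse(h)
    print('n',len(Q),'mean',(Q.mean(0)*1000).round(1),'med z',np.median(Q[:,2]),'ell',np.round(c,1),np.round(a,1),'tilt',co[:2].round(3))
E
python3 rim.py wrist2.npz .4894 .0395 .184 230 420 280 450
python3 - <<'E'
from h import *
f=dict(np.load('scene2.npz'))
p=np.array([[.4894,.0395,.184]]); uv,_=cv2.projectPoints(p,cv2.Rodrigues(f['E'][:3,:3])[0],f['E'][:3,3],f['K'],f['D']); u,v=uv.ravel().astype(int); print(u,v)
o=f['img'][max(0,v-60):v+60,u-80:u+80]; cv2.imwrite('pics/s2c.png',cv2.resize(o,None,fx=4,fy=4)[:,:,::-1])
E
```

```text
z hist (array([   0,  365,  648,  628, 1041, 1353, 1566, 1724, 2358, 7691,  797,
        981,  245,  294]), array([0.139, 0.144, 0.149, 0.154, 0.159, 0.164, 0.169, 0.174, 0.179,
       0.184, 0.189, 0.194, 0.199, 0.204, 0.209]))
n 9232 mean [488.7  37.2 184.6] med z 0.18496216415476424 ell [489.1  39.1] [44.6 52.4] tilt [-0.003  0.014]
320 187
```

View pics/s2c.png

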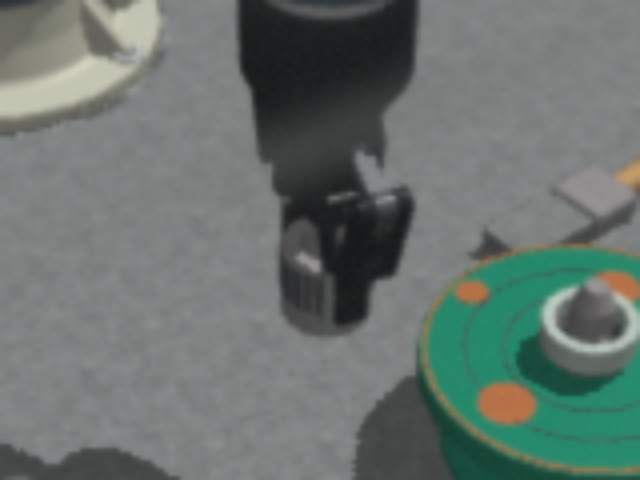

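Run:
```python
from h import *
f=dict(np.load('wrist2.npz'))
print(plane(f,[(323,377.5),(285,377),(361,377),(323,347),(323,408),(323,427),(323,320)],.1848)*1000)
# bore: pixels on ray mean of depth-lower region
g=f['range_z']; vv,uu=np.mgrid[335:420,275:372]; uv=np.c_[uu.ravel(),vv.ravel()]; P=depthpt(f,uv)
m=((P[:,2]<.180)).reshape(vv.shape).astype(np.uint8); m=cv2.morphologyEx(m,cv2.MORPH_OPEN,np.ones((5,5)))
n,l,st,c=cv2.connectedComponentsWithStats(m); k=l[42,47]; print(st[k],c[k]+[275,335])
q=plane(f,np.argwhere(l==k)[:,::-1]+[275,335],.1848); h=cv2.convexHull((q[:,:2]*1000).astype(np.float32)); print(cv2.fitEllipse(h))
```

```text
[[488.26378131  39.84322739 184.8       ]
 [501.19084345  39.66790226 184.8       ]
 [475.33160416  39.68379009 184.8       ]
 [488.27927747  27.77848109 184.8       ]
 [488.24686498  52.80330258 184.8       ]
 [488.23550544  61.39453406 184.8       ]
 [488.29196581  17.7463864  184.8       ]]
[  11   11   73   53 2960] [322.2277027  371.67702703]
((488.55706787109375, 37.92108154296875), (21.379770278930664, 24.444028854370117), 90.9299545288086)
```

Emit:
servo_tool([
  [0,-0.1,1,0,-0.3],
  [0,-0.1,1,0,-0.3],
  [0,-0.1,1,0,-0.3],
  [0,-0.03,1,0,-0.3],
  [0,0,1,0,-0.3],
])

```text
clock: 7.42
position: [0.4978, 0.1631, 0.1538]
tcp_rot: [-1.209, 1.21, 1.209]
contact_force: [-0.5, 0.2, -2.0]
gripper_width: 0.0437
```

Emit:
servo_tool([
  [0,0,0.93,0,-0.3],
  [0,0,0,0,-0.3],
])

```text
clock: 7.68
position: [0.4978, 0.1874, 0.1536]
tcp_rot: [-1.21, 1.209, 1.21]
contact_force: [-0.6, -0.1, -1.9]
gripper_width: 0.0436
```

```bash
python3 go.py .4978 .1882 .13
python3 - <<'E'
from h import *
f=grab('wrist'); save(f,'w3.png')
vv,uu=np.mgrid[0:480,0:640]; uv=np.c_[uu.ravel(),vv.ravel()]; uv=uv[f['range_z'].ravel()>0]; P=depthpt(f,uv)
m=(P[:,2]>.062)&(P[:,2]<.075)&(np.hypot(P[:,0]-.4978,P[:,1]-.1885)<.12); Q=P[m][:,:2]*1000
# outer-edge points per bearing -> circle radius 90
a=np.degrees(np.arctan2(Q[:,1]-188.5,Q[:,0]-497.8)); r=np.hypot(Q[:,1]-188.5,Q[:,0]-497.8)
E=np.array([Q[(a>=k)&(a<k+4)][r[(a>=k)&(a<k+4)].argmax()] for k in range(-180,180,4) if ((a>=k)&(a<k+4)&(r>82)).sum()>3])
print(len(E), E[:,1].min(),E[:,1].max())
from scipy.optimize import least_squares
s=least_squares(lambda c:np.hypot(E[:,0]-c[0],E[:,1]-c[1])-c[2],[497,188,90],loss='soft_l1'); print(s.x, np.abs(s.fun).mean())
E
```

```text
t 7.67 p [497.8 187.4 153.6] q [ 0.65  0.26 -0.09 -0.   -1.22 -0.65] F [-0.6 -0.1 -1.9] T [0.02 0.05 0.02] w 43.6
x [-0. -0. -1.] y [-1.    -0.001  0.   ] z [-0.001  1.    -0.   ]
tool-delta units(25mm) [0.94 0.   0.03] | yaw of y deg -179.92
66 99.03415257138056 246.43238938724002
[496.55876218 188.2384828   89.4078354 ] 0.23787346218200026
```

Emit:
servo_tool([
  [0.9,0,0.01,0,-0.3],
  [0.2,0,0,0,-0.3],
  [0.2,0,0,0,-0.3],
  [0.2,0,0,0,-0.3],
  [0,0,0,0,-0.3],
])

```text
clock: 8.35
position: [0.4977, 0.1866, 0.1162]
tcp_rot: [-1.209, 1.209, 1.209]
contact_force: [-0.2, -0.2, -2.1]
gripper_width: 0.0437
```

```bash
python3 go.py .4978 .1878 .101
```

```text
t 8.35 p [497.7 186.6 116.2] q [ 0.65  0.28 -0.15  0.   -1.13 -0.65] F [-0.2 -0.2 -2.1] T [-0.03  0.02 -0.01] w 43.7
x [-0. -0. -1.] y [-1. -0.  0.] z [-0.  1. -0.]
tool-delta units(25mm) [ 0.61 -0.    0.05] | yaw of y deg -179.99
```

Emit:
servo_tool([
  [0.2,0,0.02,0,-0.3],
  [0.2,0,0,0,-0.3],
  [0.1,0,0,0,-0.3],
  [0,0,0,0,-0.3],
])

```text
clock: 8.85
position: [0.4976, 0.1871, 0.1035]
tcp_rot: [-1.21, 1.21, 1.21]
contact_force: [-0.6, -0.2, -2.0]
gripper_width: 0.0435
```

```bash
python3 go.py .4978 .1878 .101
```

```text
t 8.85 p [497.6 187.1 103.5] q [ 0.65  0.29 -0.17 -0.   -1.1  -0.65] F [-0.6 -0.2 -2. ] T [-0.03  0.04 -0.  ] w 43.5
x [-0. -0. -1.] y [-1. -0.  0.] z [-0.  1. -0.]
tool-delta units(25mm) [ 0.1  -0.01  0.03] | yaw of y deg -179.98
```

Emit:
servo_tool([
  [0.1,0,0,0,-0.3],
  [0.1,0,0,0,-0.3],
  [0,0,0,0,-0.3],
])

```text
clock: 9.22
position: [0.4981, 0.1873, 0.0992]
tcp_rot: [-1.21, 1.208, 1.209]
contact_force: [-1.5, -0.7, 2.2]
gripper_width: 0.0437
```

Emit:
servo_tool([
  [0.08,0,0,0,-0.3],
  [0,0,0,0,-0.3],
])

```text
clock: 9.48
position: [0.4982, 0.1874, 0.0985]
tcp_rot: [-1.21, 1.207, 1.209]
contact_force: [-4.0, -1.3, 10.9]
gripper_width: 0.0439
```

Emit:
servo_tool([
  [0.08,0,0,0,-0.3],
  [0,0,0,0,-0.3],
])

```text
clock: 9.72
position: [0.4983, 0.1874, 0.0982]
tcp_rot: [-1.211, 1.206, 1.208]
contact_force: [-9.2, -1.9, 23.3]
gripper_width: 0.0437
```

The collar stopped on the pin tops at TCP z 0.098, as predicted. I'll ease to a light push and start turning.

Emit:
servo_tool([
  [-0.08,0.02,0.01,0,-0.3],
  [0,0,0,0,-0.3],
])

```text
clock: 9.98
position: [0.4982, 0.1874, 0.0986]
tcp_rot: [-1.211, 1.206, 1.208]
contact_force: [-1.8, -1.5, 9.5]
gripper_width: 0.0438
```

Emit:
servo_tool([
  [0,0,0,-0.01,-0.3],
  [0,0,0,-0.01,-0.3],
  [0,0,0,-0.01,-0.3],
  [0,0,0,-0.01,-0.3],
])

```text
clock: 10.48
position: [0.4985, 0.1879, 0.0986]
tcp_rot: [-1.395, 1.075, 1.392]
contact_force: [-1.7, 1.2, 9.1]
gripper_width: 0.044
```

```bash
python3 go.py .4978 .1878 .098
```

```text
t 10.47 p [498.5 187.9  98.6] q [ 0.66  0.3  -0.18  0.   -1.09 -0.4 ] F [-1.7  1.2  9.1] T [ 0.12  0.72 -0.1 ] w 44.0
x [ 0.003  0.001 -1.   ] y [-0.968 -0.251 -0.003] z [-0.251  0.968  0.   ]
tool-delta units(25mm) [0.02 0.03 0.  ] | yaw of y deg -165.44
```

Emit:
servo_tool([
  [0,0,0,-0.01,-0.3],
  [0,0,0,-0.01,-0.3],
  [0,0,0,-0.01,-0.3],
  [0,0,0,-0.01,-0.3],
])

```text
clock: 10.98
position: [0.4986, 0.1882, 0.0986]
tcp_rot: [-1.572, 0.922, 1.568]
contact_force: [-1.1, 0.9, 8.8]
gripper_width: 0.0439
```

Emit:
servo_tool([
  [0,0,0,-0.01,-0.3],
  [0,0,0,-0.01,-0.3],
  [0,0,0,-0.01,-0.3],
  [0,0,0,-0.01,-0.3],
])

```text
clock: 11.48
position: [0.4987, 0.1883, 0.0986]
tcp_rot: [-1.743, 0.747, 1.738]
contact_force: [-0.4, 1.2, 8.1]
gripper_width: 0.0435
```

Emit:
servo_tool([
  [0,0,0,-0.01,-0.3],
  [0,0,0,-0.01,-0.3],
  [0,0,0,-0.01,-0.3],
  [0,0,0,-0.01,-0.3],
])

```text
clock: 11.98
position: [0.4985, 0.1883, 0.0984]
tcp_rot: [-1.904, 0.547, 1.899]
contact_force: [-1.9, 1.2, 8.0]
gripper_width: 0.0439
```

Emit:
servo_tool([
  [0.01,0,0,-0.01,-0.3],
  [0,0,0,-0.01,-0.3],
  [0,0,0,-0.01,-0.3],
  [0,0,0,-0.01,-0.3],
])

```text
clock: 12.48
position: [0.4982, 0.1879, 0.0974]
tcp_rot: [-2.055, 0.321, 2.051]
contact_force: [-0.0, 0.8, 3.8]
gripper_width: 0.0437
```

```bash
python3 go.py .4978 .1878 .098
```

```text
t 12.47 p [498.2 187.9  97.4] q [ 0.66  0.3  -0.18  0.   -1.08  0.6 ] F [-0.   0.8  3.8] T [ 0.13 -0.05 -0.05] w 43.7
x [ 0.002  0.001 -1.   ] y [-0.306 -0.952 -0.002] z [-0.952  0.306 -0.002]
tool-delta units(25mm) [-0.03  0.01  0.01] | yaw of y deg -107.85
```

z dropped and the force fell, so the keyways are probably found. Testing with a little more push.

Emit:
servo_tool([
  [0.1,0,0,0,-0.3],
  [0,0,0,0,-0.3],
])

```text
clock: 12.72
position: [0.4982, 0.1878, 0.0946]
tcp_rot: [-2.053, 0.324, 2.049]
contact_force: [1.6, 0.4, 4.5]
gripper_width: 0.0435
```

Emit:
servo_tool([
  [0.1,0,0,0,-0.3],
  [0.1,0,0,0,-0.3],
  [0,0,0,0,-0.3],
])

```text
clock: 13.1
position: [0.4982, 0.1878, 0.0899]
tcp_rot: [-2.054, 0.324, 2.049]
contact_force: [1.0, 0.1, 7.0]
gripper_width: 0.0435
```

Emit:
servo_tool([
  [0.1,0,0,0,-0.3],
  [0,0,0,0,-0.3],
])

```text
clock: 13.35
position: [0.4983, 0.1878, 0.0898]
tcp_rot: [-2.055, 0.323, 2.048]
contact_force: [-6.4, -0.7, 22.2]
gripper_width: 0.0438
```

```bash
python3 go.py .4978 .1878 .0895
```

```text
t 13.35 p [498.3 187.8  89.8] q [ 0.66  0.31 -0.2   0.   -1.06  0.6 ] F [-6.4 -0.7 22.2] T [-0.22  2.35 -0.02] w 43.8
x [ 0.004  0.001 -1.   ] y [-0.308 -0.951 -0.002] z [-0.951  0.308 -0.003]
tool-delta units(25mm) [0.01 0.01 0.02] | yaw of y deg -107.97
```

It hits a hard stop 8.8 mm below the pin-top level (9 mm expected), so it is home. I'll ease the push slightly and check by camera.

Emit:
servo_tool([
  [-0.03,0,0,0,-0.3],
  [0,0,0,0,-0.3],
])

```text
clock: 13.6
position: [0.4983, 0.1878, 0.0898]
tcp_rot: [-2.055, 0.323, 2.048]
contact_force: [-5.0, -0.1, 16.1]
gripper_width: 0.0441
```

```bash
python3 rim.py wrist .4982 .1878 .1205 230 420 280 450 | tail -1
python3 - <<'E'
from h import *
f=grab('scene'); o=f['img'][90:300,100:500]; cv2.imwrite('pics/s4.png',cv2.resize(o,None,fx=2,fy=2)[:,:,::-1])
E
python3 go.py
```

```text
n 9553 mean [498.3 187.6 120.7] med z 0.12109633407658787 ell [496.8 188.2] [44.8 54. ] tilt [-0.014  0.004]
t 13.7 p [498.3 187.8  89.8] q [ 0.66  0.31 -0.2   0.   -1.07  0.6 ] F [-4.1  0.8 17.6] T [-0.08  1.57  0.01] w 43.7
x [ 0.003  0.001 -1.   ] y [-0.309 -0.951 -0.002] z [-0.951  0.309 -0.003]
```

View pics/s4.png

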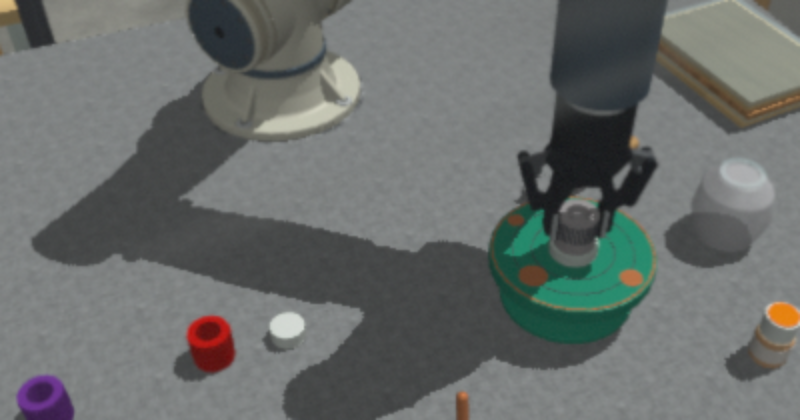

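The collar sits down on the wheel with both fingers on it, and the neighbouring things are untouched. The rim measures z 0.121 against 0.120 expected.

```bash
python3 -c "
from workcell import env
env.job_done(); s=env.read_state(); print(s['clock'],s['position'],s['contact_force'],s['gripper_width'])"
```

```text
the job is handed in; nothing more can be done
the job is handed in; nothing more can be done
```

I picked up the steel collar, slipped it over the spindle and turned it about 72° under an 8–10 N push until the keyways dropped over the pins. I then pushed it down to a hard stop and handed the job in at about 13.8 s (limit 67 s) with the fingers still gripping it.

- **Depth:** it stopped 8.8 mm below the pin-top level, where 9 mm was expected. The rim read z 0.121 m against 0.120 m expected, within the calibration error.
- **Hold:** the downward push was about 17 N, roughly twice the spring's 8.5 N, and the grip opening was 43.7 mm.
- **Other things:** the last scene picture shows the red and purple collars, the cap, the bowl and the orange jar undisturbed. The spacer and the other jars were outside that crop and not checked at the end.
- **Disagreements:** the cameras differed by 1–4 mm on the spindle's position, settled by the wrist view and by feel. A sideways force of about 4–5 N remained at the final hold. The state could not be read after hand-in.

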